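# Eject a stuck liner with a ratchet column

### The job

The white liner is stuck down inside its steel jacket on the ejector stand: raise the stand's ratchet column by its blue handle, click by click, to the fifth notch (the catch drops in under the red tooth) and no further, and let go so that the catch holds it there. Then take the liner that the rod has pushed up, and set it down upright in the green tray without dropping it. Leave the bottles and the beaker alone, and leave the column standing at the fifth notch.

Things in the scene. Friction and masses are not known exactly. Their poses are not given: they have to be found in the camera images.
- stand: Ejector stand, fixed: dark base plate 150 x 260 x 12 mm, origin at the centre of its underside on the bench, z up. In its frame the ratchet column stands at x 0, y -65 mm and the steel jacket at x 0, y +65 mm. It may be turned up to 0.4 rad; yaw 0 puts its x away from the robot. Aluminium cheeks 130 mm high flank the column; the spring catch is on its +x side.
- column (a joint): Height of the ratchet column (0.5 kg, 20 mm core, 34 mm saw-tooth rings), m: 0 at the bottom, up positive, stop at 0.093. Notches 15 mm apart: it is held at 0.015 x n; the fifth notch is 0.075. Balanced and held by friction, it starts anywhere from 0 to 0.0355. The catch clicks in as each notch height is reached; let go above a notch with the liner on it, it sinks onto the catch. Lifting takes 3 to 11 N; no way back past a notch.
- pawl (a joint): Spring catch (brass, with a small black knob on its outer end): 0 when it is in under a tooth, up to 0.007 while a tooth pushes it out. Works by itself and needs no touch; pulled out by hand it lets the loaded column sink.
- lift_handle (a point): Centre of the blue handle bar on top of the column, rising with it; 174 mm above the bench with the column at 0. The bar is 80 mm long (along the stand's x), 20 mm wide (along its y), 18 mm high, free all round but for an 18 mm square stem under its middle; the column proper begins 27 mm below the bar's centre.
- red_tooth (a point): On the column's axis, at the underside of the red tooth; it is level with the catch's top (120 mm above the bench) when the column is at the fifth notch.
- rod_tip (a point): Centre of the top face of the brass knockout rod (24 mm diameter) under the jacket, joined to the column and rising with it; 100 mm above the bench with the column at 0. It passes a hole in the jacket's floor (top of floor 136 mm above the bench), meets the liner at column height 0.036 and has lifted it 39 mm at the fifth notch.
- jacket_rim (a point): Centre of the jacket's upper rim, 214 mm above the bench, on the axis of its bore. Steel tube, outside 67 mm diameter, bore 53 mm, 78 mm deep.
- liner_mid (a point): Centre (half-way up) of the liner: solid white closed cylinder with a grey band near the top, 50 mm diameter, 76 mm high, about 0.4 kg, z up along its axis. It starts upright in the jacket, its top 2 mm below the rim, too low to grip; at the fifth notch its top stands 37 mm above the rim. The handle beside it then reaches 258 mm above the bench: carry the liner over or round it.
- tray: Shallow green open tray, fixed to the bench, 150 x 150 mm outside, 20 mm high, walls and floor 5 mm thick; origin at the centre of its underside, z up.
- bottle_a_base (a point): Bystander: white bottle with a red cap, 66 mm diameter, 150 mm high; the point is the centre of its underside, z up.
- bottle_b_base (a point): Bystander: amber glass bottle with a red cap, 56 mm diameter, 120 mm high; the point is the centre of its underside, z up.
- beaker_base (a point): Bystander: glass beaker, 70 mm diameter, 90 mm high; the point is the centre of its underside, z up.
Things that resemble listed ones, but are neither listed nor needed, are in the scene too. What is shaped like the part that bears liner_mid but black or brown is not meant.

How it is judged:
On the way, in this order (a step that is already met when the one before it is completed fails the run):
1. the column stands at the fifth notch on its catch, let go, with the liner pushed up on the rod (value of joint column between 0.0715 and 0.0785 m and contact force between the fingers and column below 0.2 N and value of joint pawl below 0.002 m and z of liner_mid in the frame of jacket_rim above -0.007 m and horizontal distance between liner_mid and jacket_rim below 0.006 m), for 0.2 s.
2. the liner is lifted clear of the jacket in the gripper (z of liner_mid in the frame of jacket_rim above 0.038 m and contact force between the fingers and liner above 0.5 N).
At the end, for the whole second after the job is handed in: The liner stands upright (within 0.1 rad) and at rest on the floor of the green tray, wholly inside its walls and let go; the column still stands at the fifth notch (0.075 m, within 3.5 mm); the bottles and the beaker stand where they were (within 30 mm) (value of joint column between 0.0715 and 0.0785 m and x of liner_mid in the frame of tray between -0.048 and 0.048 m and y of liner_mid in the frame of tray between -0.048 and 0.048 m and z of liner_mid in the frame of tray between 0.038 and 0.048 m and angle between liner_mid's own z axis and vertical below 0.1 rad and linear speed of liner below 0.02 m/s and contact force between the fingers and liner below 0.1 N); the robot touches nothing.
It fails at once if the column is raised past the fifth notch as far as the sixth (value of joint column above 0.0885 m).
It fails at once if the liner is dropped or thrown (it moves faster than 0.6 m/s with no finger on it) (linear speed of liner above 0.6 m/s and contact force between the fingers and liner below 0.05 N).
It fails at once if a bottle or the beaker is moved more than 30 mm or tipped (distance of any of bottle_a_base, bottle_b_base, beaker_base from where it was at the start of the episode above 0.03 m or angle between any of bottle_a_base, bottle_b_base, beaker_base's own z axis and vertical above 0.5 rad).
It also fails if it takes over 56 s, if anything falls off the work surface, if the arm or the gripper's body presses on something with over 40 N, if the wrist force passes 120 N, or if a joint passes its speed limit or range.

### The arm

A 6-joint arm with a two-finger parallel gripper is mounted at the origin on the work surface. World frame = base frame: x ahead of the robot, y to its left, z up, the work surface at z = 0. Lengths are in m, angles in rad, forces in N, time in s.
With the tool pointing down it reaches from about 0.35 to 0.775 m from the base axis. Payload 5.5 kg.
Tool frame: the origin (TCP) lies between the finger pads; the fingertips stand 19 mm ahead of it and the grasp point (between the pads) is the TCP; z points along the fingers, y is the direction in which the jaws open and shut (so a half turn about z gives the same grasp; the last joint's range is limited). The gripper opens to 85 mm and grips with 20 to 120 N. Pads are 22 mm wide; open, the fingers measure 114 mm over their backs; the gripper's body (76 mm by 85 mm) begins 54 mm behind the grasp point. The pads swing forward as they close: fully open they stand 13 mm farther back than shut.
Start: joints at [0.979, 0.313, 0.046, 1.304, 0, 1.431], TCP at [0.251, 0.517, 0.25] pointing down, gripper open.
Joint ranges: [-2.76, 2.76], [-0.86, 1.69], [-1.03, 1.26], [-2.2, 2.34], [-1.47, 1.5], [-3.14, 3.14]. Speed limits (rad/s): [2.57, 2.57, 3.14, 3.14, 3.14, 3.14].

### API

Orientations are given as a unit quaternion [w, x, y, z].
In Python, from workcell import get_state, cams, workorder gives the robot as it stands.
- The arm moves only by the tool play_rows, never from a script. Its argument "series" is text: rows parted by semicolons, each of 7 numbers parted by spaces: the opening in per cent of the stroke, from 0 (shut) to 100 (fully open), then the shift along the tool's x, y, z in cm, then the turn, a rotation vector about the tool's x, y, z in degrees. A call has 1 to 12 rows; each row shifts and turns the commanded pose from where the row before left it, along the tool's axes as they then stand; what a row does not reach is not made up. A row lasts 1/8 s, in which the tool goes at most 62.5 mm and 10.7 degrees, less where a joint would pass 70% of its speed; a pose out of reach is approached as far as the arm can. A call with a gripper value outside its range is refused whole. The fingers move at their own pace and stop on an object; "newtons" is the grip in N (left out, the last holds). Time passes only in rows, so rows that do not move let the fingers close. It gives the time, the measured TCP pose, the force and the opening at its end, in the units of the state.
- get_state(): the state, without advancing time (a new reading comes with each control period).
- cams.read_camera(name): name is "side" or "top"; returns the picture (420x560x3 uint8, red, green, blue); there is no depth.
- cams.get_calibration(name): a dict with "fx", "fy", "cx", "cy" (pixels), "distortion" ([k1, k2, p1, p2, k3] as OpenCV has them; the pictures are not rectified), "rvec" (rotation vector, rad) and "tvec" (3), from world to camera coordinates, as OpenCV has them. Camera axes: x right, y down, z forward; pixel columns grow to the right and rows downward; lengths in m; the calibration is good to about 2 mm. A picture is of the moment at which its call begins. get_calibration takes no time and is no camera call.
- workorder.hand_in(): hands the job in, once; it reports no verdict.
The state is a dict: "clock": time; "joint_pos": joint angles; "qvel": joint speeds; "tau": joint torques, N m; "tcp_pos": TCP position; "orientation": TCP orientation; "wrist_force": force on the tool from outside, world axes, zero at the start; "ft_torque": the same for the moment, N m; "finger_gap": finger opening in m.
Only numpy, scipy, OpenCV 4.12 (cv2) and the standard library are available. Lean on these libraries where they do the work, as an engineer would, in place of code of your own. Each camera call takes 0.05 s, during which the arm holds its last target.

## Working session

There is one attempt and no reset: what is moved stays moved. The work goes in short steps, Python scripts to look and compute and a tool call to move; the robot and the scene stay as the last step left them, time stands still between calls to the robot, and variables do not carry over. Pictures are saved under pics/ and viewed, and the job is handed in when it is done.

Besides the shell and the picture viewer there is one more tool, called after "Call:" by a JSON object that holds its "fn" and its "kwargs". play_rows: Moves the arm, as the interface text tells. Its arguments: {"type":"object","properties":{"series":{"type":"string"},"newtons":{"type":"number"}},"required":["series"]}

```bash
ls; mkdir -p pics
cat > h.py <<'E'
import numpy as np, cv2
from workcell import get_state, cams, workorder
def cal(n):
    c=cams.get_calibration(n);K=np.array([[c['fx'],0,c['cx']],[0,c['fy'],c['cy']],[0,0,1.]])
    R=cv2.Rodrigues(np.array(c['rvec'],float))[0];return K,np.array(c['distortion'],float),R,np.array(c['tvec'],float).ravel()
def ray(n,u,v):
    K,d,R,t=cal(n);p=cv2.undistortPoints(np.array([[[u,v]]],float),K,d)[0,0]
    return -R.T@t, R.T@np.array([p[0],p[1],1.])
def onz(n,u,v,z):
    o,d=ray(n,u,v);return o+d*(z-o[2])/d[2]
def proj(n,P):
    K,d,R,t=cal(n);return cv2.projectPoints(np.array(P,float).reshape(-1,1,3),cv2.Rodrigues(R)[0],t,K,d)[0].reshape(-1,2)
def snap(n,f):
    im=cams.read_camera(n);cv2.imwrite('pics/'+f,im[:,:,::-1]);return im
E
python3 - <<'E'
from h import *
snap('top','top0.png');snap('side','side0.png')
for n in('top','side'):
    K,d,R,t=cal(n);print(n,-R.T@t,R[2])
print(get_state())
E
```

```text
pics
top [0.505106   0.03748056 1.08430918] [ 0.12330466  0.00159855 -0.99236758]
side [ 0.31031254 -0.77334037  0.60731814] [ 0.28877471  0.81944083 -0.4951019 ]
{'clock': 0.1, 'joint_pos': array([9.79424573e-01, 3.13948593e-01, 4.50905698e-02, 1.30363175e+00,
       4.80278451e-06, 1.43117087e+00]), 'qvel': array([-0.00082208, -0.00045609,  0.00268058,  0.0009538 , -0.00097071,
        0.00238235]), 'tau': array([ 3.14536483e-03, -4.81725168e+01,  2.99243510e+01,  1.27735306e-02,
       -1.78186697e-04, -1.78705596e-05]), 'tcp_pos': array([0.25078303, 0.51694243, 0.24948396]), 'orientation': array([-3.04874833e-04,  2.23957337e-01,  9.74598581e-01, -7.89936432e-04]), 'wrist_force': array([-0.61955644,  0.62317666,  0.41662509]), 'ft_torque': array([-0.03137732,  0.01103628,  0.00720182]), 'finger_gap': 0.08524690396229591}
```

View pics/top0.png

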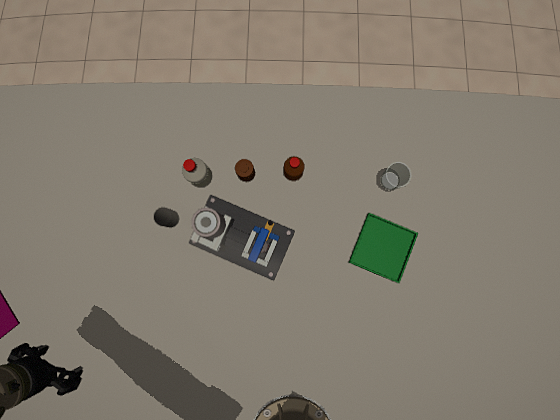

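View pics/side0.png

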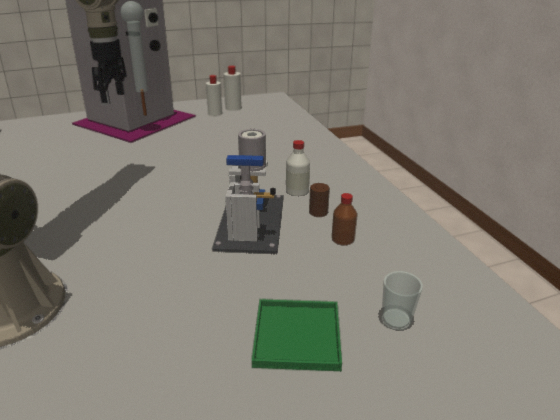

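Run:
```python
from h import *
a=cv2.imread('pics/top0.png');cv2.imwrite('pics/c1.png',cv2.resize(a[185:290,150:310],None,fx=5,fy=5,interpolation=cv2.INTER_CUBIC))
a=cv2.imread('pics/side0.png');cv2.imwrite('pics/c2.png',cv2.resize(a[120:260,200:330],None,fx=4,fy=4,interpolation=cv2.INTER_CUBIC))
```

```text
(no output)
```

View pics/c1.png

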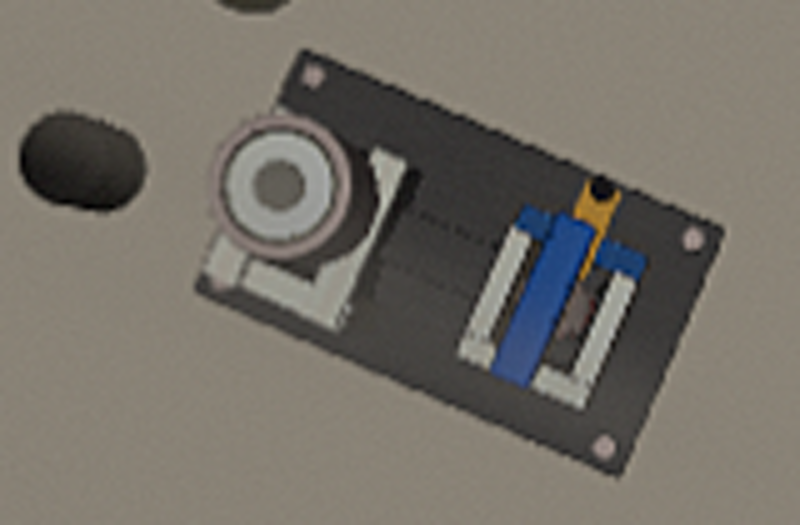

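View pics/c2.png

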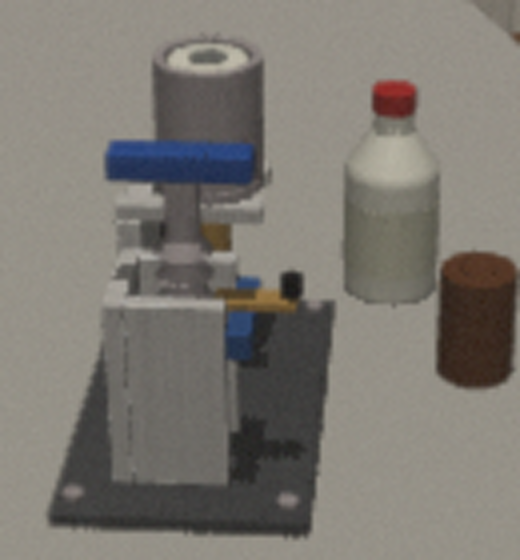

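Run:
```python
from h import *
f=lambda p:((p[0]+.5)/5-.5+150,(p[1]+.5)/5-.5+185)
c=[onz('top',*f(p),.012) for p in [(303,50),(725,230),(621,477),(195,290)]]
c=np.array(c);print(c.round(4));o=c.mean(0)
e=(c[0]+c[3]-c[1]-c[2])/2;e2=(c[0]+c[1]-c[2]-c[3])/2
yaw=[np.arctan2(-e[0],e[1]),np.arctan2(e2[1],e2[0])];print('stand',o,np.linalg.norm(e),np.linalg.norm(e2),yaw)
y=(yaw[0]*2+yaw[1])/3
R=np.array([[np.cos(y),-np.sin(y)],[np.sin(y),np.cos(y)]])
print('col',o[:2]+R@[0,-.065],'jack',o[:2]+R@[0,.065])
a=cv2.imread('pics/top0.png');
# rim circle
print('rim',onz('top',*f((282,186)),.214),'liner', onz('top',*f((277,185)),.212))
# handle
s=cv2.imread('pics/side0.png')
def blue(im,hi):
    h=cv2.cvtColor(im,cv2.COLOR_BGR2HSV);return ((h[...,0]>105)&(h[...,0]<128)&(h[...,1]>140)&(h[...,2]>60)).astype(np.uint8)
for n,im in(('top',a),('side',s)):
    k,l,st,ce=cv2.connectedComponentsWithStats(blue(im,0))
    for i in range(1,k):
        if st[i,4]>15: print(n,st[i],ce[i])
# column height: project handle box for heights
col=o[:2]+R@[0,-.065]
for h in(0,.01,.02,.03,.04):
    z=.174+h
    P=[[*(col+R@[x,yy]),z+dz] for x in(-.04,.04) for yy in(-.01,.01) for dz in (-.009,.009)]
    q=proj('side',P);print(h,q.min(0),q.max(0),'top',proj('top',P).min(0),proj('top',P).max(0))
g=cv2.cvtColor(a,cv2.COLOR_BGR2HSV);m=((g[...,0]>50)&(g[...,0]<75)&(g[...,1]>120)).astype(np.uint8)
cn=max(cv2.findContours(m,0,2)[0],key=cv2.contourArea);r=cv2.minAreaRect(cn);b=cv2.boxPoints(r);print(r)
T=np.array([onz('top',*p,.02) for p in b]);print(T,T.mean(0),[np.linalg.norm(T[i]-T[i-1]) for i in range(4)])
```

```text
[[0.6602 0.2455 0.012 ]
 [0.5653 0.0065 0.012 ]
 [0.4287 0.0603 0.012 ]
 [0.5242 0.2997 0.012 ]]
stand [0.54460405 0.15299086 0.012     ] 0.2574057331088577 0.14661612218469477 [np.float64(-0.3787751840556889), np.float64(-0.37745921545001887)]
col [0.52059467 0.09258764] jack [0.56861344 0.21339408]
rim [0.56863487 0.21289244 0.214     ] liner [0.56917328 0.21560239 0.212     ]
top [250 226  19  30 256] [259.296875   239.49609375]
top [269 233  10   8  45] [273.55555556 236.4       ]
side [228 156  35   9 257] [245.50194553 159.32684825]
side [257 199   6   5  19] [259.52631579 200.94736842]
0 [227.44216443 165.51725736] [264.82662311 177.87754379] top [248.40942981 227.32241655] [270.29178962 262.54116085]
0.01 [227.20250354 161.42251616] [264.77305237 173.78766321] top [248.02295734 227.0451893 ] [270.15445436 262.65717944]
0.02 [226.96150994 157.28855468] [264.71931832 169.6573783 ] top [247.62772307 226.76171528] [270.0140852  262.77582555]
0.03 [226.71919424 153.11502707] [264.66542705 165.48630364] top [247.22342594 226.47178114] [269.87058053 262.8971894 ]
0.04 [226.47556817 148.90159007] [264.61138501 161.27405523] top [246.8097509  226.17516366] [269.72383414 263.02136539]
((383.2864685058594, 247.52413940429688), (54.708045959472656, 53.57615280151367), 22.166345596313477)
[[ 0.48236477 -0.14079266  0.02      ]
 [ 0.62010754 -0.19631607  0.02      ]
 [ 0.56569419 -0.3393773   0.02      ]
 [ 0.42844745 -0.28147756  0.02      ]] [ 0.52415349 -0.2394909   0.02      ] [np.float64(0.15066293390711277), np.float64(0.1485123532832032), np.float64(0.15305988435337553), np.float64(0.14895988568757043)]
```

```bash
cat >> h.py <<'E'
from scipy.spatial.transform import Rotation as Ro
def todo(P,yang=None):
    s=get_state();q=s['orientation'];R=Ro.from_quat([q[1],q[2],q[3],q[0]])
    print('t',s['clock'],'tcp',s['tcp_pos'].round(4),'gap',round(s['finger_gap'],4),'F',s['wrist_force'].round(2))
    print('tool cm',(R.inv().apply(np.array(P)-s['tcp_pos'])*100).round(2))
    if yang is not None:
        y=np.array([np.cos(yang),np.sin(yang),0]);z=np.array([0,0,-1.]);T=Ro.from_matrix(np.c_[np.cross(y,z),y,z])
        print('rot deg',np.degrees((R.inv()*T).as_rotvec()).round(2))
        print('in target axes',(T.inv().apply(np.array(P)-s['tcp_pos'])*100).round(2))
E
python3 - <<'E'
from h import *
f=lambda p:((p[0]+.5)/5-.5+150,(p[1]+.5)/5-.5+185)
P=np.array([onz('top',*f(p),.209) for p in[(555,213),(595,230),(531,388),(489,373)]]);print(P.round(4),P.mean(0))
g=lambda p:((p[0]+.5)/4-.5+200,(p[1]+.5)/4-.5+120)
# side: height from near-left/right bottom corners of -y face; midpoint ray vs column plane
c=np.array([.5206,.0926]);u=np.array([np.cos(-.378),np.sin(-.378)])
n=np.array([-u[1],u[0],0]);
for nm,p,off in[('bot',(179,182),-.01),('top',(179,148),-.01),('back top',(186,141),.01)]:
    o,d=ray('side',*g(p));q0=np.array([*c,0])+n*off;t=n@(q0-o)/(n@d);print(nm,o+d*t)
todo([.5206,.0926,.28],np.pi/2-.378)
E
```

```text
[[0.56   0.0892 0.209 ]
 [0.5528 0.0709 0.209 ]
 [0.4812 0.0976 0.209 ]
 [0.4874 0.1166 0.209 ]] [0.52034128 0.09357136 0.209     ]
bot [0.51470623 0.08418082 0.19450425]
top [0.51533972 0.08392926 0.214645  ]
back top [0.52375884 0.10210522 0.20994922]
t 0.1 tcp [0.2508 0.5169 0.2495] gap 0.0852 F [-0.62  0.62  0.42]
tool cm [-42.8  -26.4   -3.02]
rot deg [-0.1  -0.02 -4.23]
in target axes [-40.74 -29.48  -3.05]
```

The liner could be confused with:
- the black cylinder, top (166,217)
- the brown cylinder, top (245,170) 
- the white bottle, top (197,172)

The real liner is the white disc inside the jacket, at (206,222) in the top view. The handle is the long blue bar at (259,240). The small blue piece at (273,236) is part of the catch mount. The close crop above confirms both choices. The stand measures 257x147 mm with yaw -0.378, the bar centre is at about (0.5205, 0.093, 0.203), and the tray measures 150x150 mm.

Call:
{"fn": "play_rows", "kwargs": {"series": "100 0 0 -3 0 0 -4.2; 100 -4.07 -2.95 0 0 0 0; 100 -4.07 -2.95 0 0 0 0; 100 -4.07 -2.95 0 0 0 0; 100 -4.07 -2.95 0 0 0 0; 100 -4.07 -2.95 0 0 0 0; 100 -4.07 -2.95 0 0 0 0; 100 -4.07 -2.95 0 0 0 0; 100 -4.07 -2.95 0 0 0 0; 100 -4.07 -2.95 0 0 0 0; 100 -4.07 -2.95 0 0 0 0; 100 0 0 0 0 0 0", "newtons": 30}}

```text
clock: 1.6
tcp_pos: [0.5216, 0.09, 0.2794]
orientation: [-0.0, 0.191, 0.982, -0.0]
wrist_force: [-0.7, 0.5, -0.8]
finger_gap: 0.0852
```

Run:
```python
from h import *
a=snap('top','t1.png');s=snap('side','s1.png')
todo([.5205,.093,.203],np.pi/2-.378)
o=np.hstack([cv2.resize(a[170:300,160:320],(400,325)),cv2.resize(s[100:230,170:330],(400,325))])
cv2.imwrite('pics/c3.png',o[:,:,::-1])
```

```text
t 1.7 tcp [0.5199 0.0925 0.2797] gap 0.0854 F [-0.78  0.08 -0.04]
tool cm [-0.04  0.07  7.67]
rot deg [-0.01 -0.09 -0.11]
in target axes [-0.03  0.07  7.67]
```

View pics/c3.png

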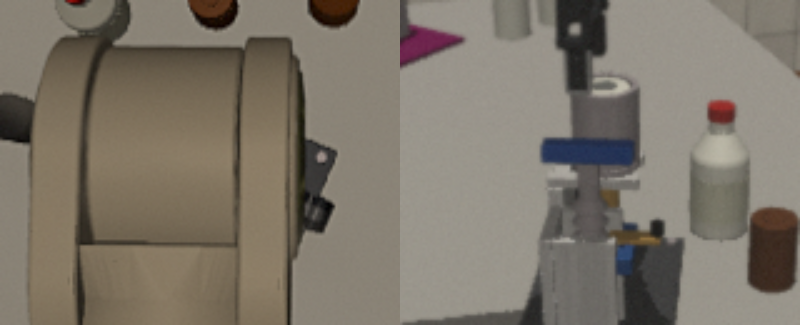

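Call:
{"fn": "play_rows", "kwargs": {"series": "100 0 0.07 3 0 0 0; 100 0 0 3 0 0 0; 100 0 0 1.5 0 0 0; 100 0 0 0 0 0 0; 20 0 0 0 0 0 0; 10 0 0 0 0 0 0; 10 0 0 0 0 0 0; 10 0 0 0 0 0 0; 10 0 0 0 0 0 0", "newtons": 40}}

```text
clock: 2.82
tcp_pos: [0.5206, 0.0929, 0.2057]
orientation: [0.0, 0.188, 0.982, -0.0]
wrist_force: [-1.5, -4.3, 2.5]
finger_gap: 0.0191
```

Run:
```python
from h import *
s=snap('side','s2.png')
todo([.5205,.093,.203])
cv2.imwrite('pics/c4.png',cv2.resize(s[110:230,180:320],None,fx=5,fy=5)[:,:,::-1])
```

```text
t 2.875 tcp [0.5206 0.093  0.2056] gap 0.0192 F [-1.26 -4.45  2.56]
tool cm [0.01 0.   0.26]
```

View pics/c4.png

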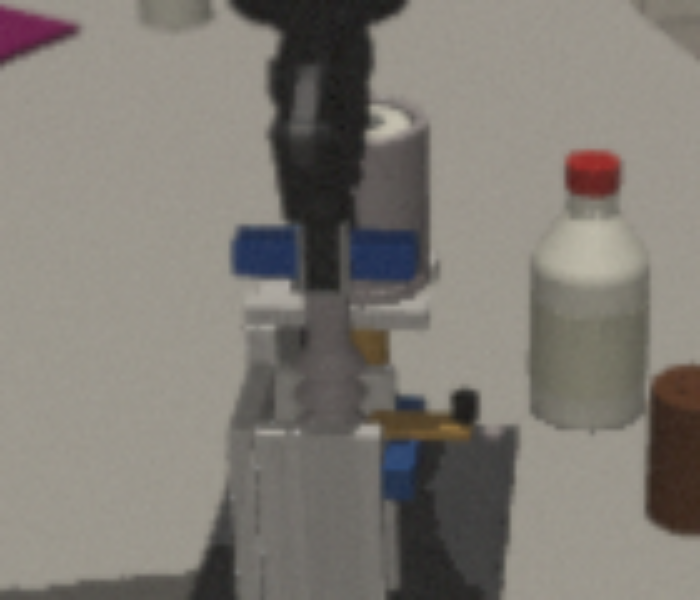

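Call:
{"fn": "play_rows", "kwargs": {"series": "10 0 0 -0.6 0 0 0; 10 0 0 -0.6 0 0 0; 10 0 0 -0.6 0 0 0; 10 0 0 -0.6 0 0 0; 10 0 0 -0.6 0 0 0; 10 0 0 -0.6 0 0 0; 10 0 0 -0.6 0 0 0; 10 0 0 -0.3 0 0 0; 10 0 0 0 0 0 0; 10 0 0 0 0 0 0", "newtons": 60}}

```text
clock: 4.12
tcp_pos: [0.5206, 0.093, 0.2496]
orientation: [-0.0, 0.188, 0.982, -0.001]
wrist_force: [3.2, -5.5, -6.1]
finger_gap: 0.0187
```

Run:
```python
from h import *
s=snap('side','s3.png')
todo([.5205,.093,.25])
cv2.imwrite('pics/c5.png',cv2.resize(s[110:230,180:320],None,fx=5,fy=5)[:,:,::-1])
# expected bar silhouette for column heights
c=np.array([.5205,.093]);u=np.array([np.cos(-.378),np.sin(-.378)]);n=np.array([-u[1],u[0]])
for h in(.065,.07,.075,.08,.085):
    q=proj('side',[[*(c+sx*.04*u-.01*n),.174+h+dz] for sx in(-1,1) for dz in(-.009,.009)])
    print(h,(((q-[180,110])+.5)*5-.5).round(1).tolist())
h=proj('side',[[*(c-.017*n),.120]])
print((((h-[180,110])+.5)*5-.5))
```

```text
t 4.175 tcp [0.5206 0.093  0.2496] gap 0.0192 F [ 2.05 -4.35 -6.49]
tool cm [ 0.01 -0.   -0.04]
0.065 [[233.1, 199.5], [230.9, 160.2], [419.7, 204.5], [419.2, 165.1]]
0.07 [[232.5, 188.6], [230.3, 149.2], [419.5, 193.6], [419.0, 154.0]]
0.075 [[231.9, 177.7], [229.6, 138.1], [419.4, 182.7], [418.8, 142.9]]
0.08 [[231.3, 166.8], [229.0, 127.0], [419.2, 171.7], [418.7, 131.7]]
0.085 [[230.6, 155.8], [228.4, 115.8], [419.1, 160.7], [418.5, 120.5]]
[[332.43562775 435.26894517]]
```

View pics/c5.png

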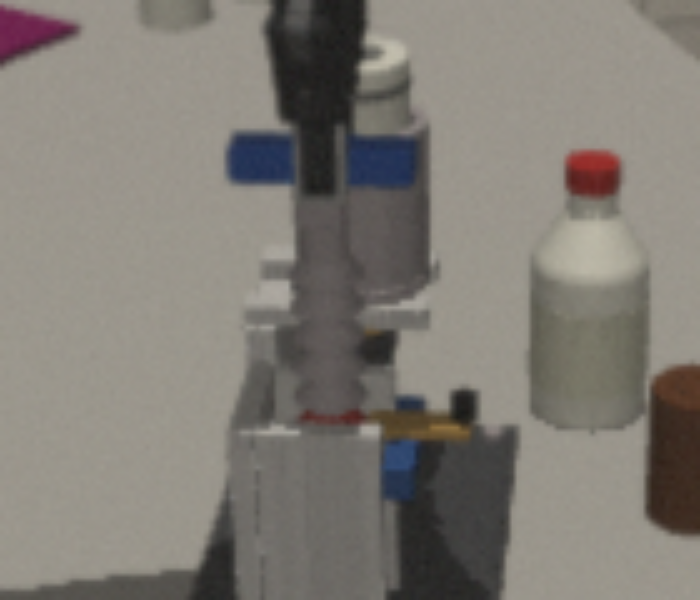

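Call:
{"fn": "play_rows", "kwargs": {"series": "10 0 0 -0.2 0 0 0; 10 0 0 -0.2 0 0 0; 10 0 0 0 0 0 0; 10 0 0 0 0 0 0"}}

```text
clock: 4.68
tcp_pos: [0.5206, 0.093, 0.2538]
orientation: [-0.0, 0.188, 0.982, -0.0]
wrist_force: [2.8, -4.2, -5.6]
finger_gap: 0.0185
```

Run:
```python
from h import *
s=snap('side','s4.png')
todo([.5205,.093,.25])
p=cv2.imread('pics/s3.png')[:,:,::-1]
f=lambda s:cv2.resize(s[120:230,215:290],None,fx=5,fy=5)
cv2.imwrite('pics/c6.png',np.hstack([f(p),f(s)])[:,:,::-1])
```

```text
t 4.725 tcp [0.5206 0.093  0.2539] gap 0.019 F [ 2.7  -3.96 -5.4 ]
tool cm [ 0.01 -0.    0.39]
```

View pics/c6.png

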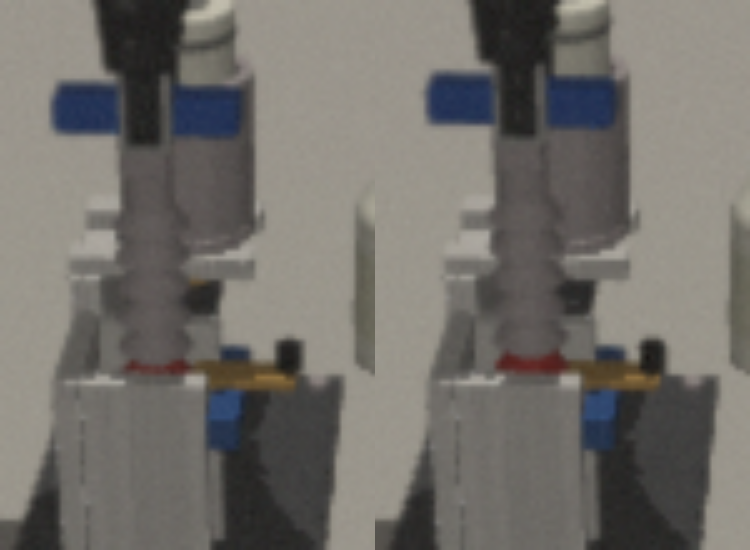

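The knob moved inward, from 289 to 277 in crop pixels, so the catch has dropped in under the red tooth. I'll let go now.

Call:
{"fn": "play_rows", "kwargs": {"series": "60 0 0 0 0 0 0; 100 0 0 0 0 0 0; 100 0 0 0 0 0 0; 100 0 0 0 0 0 0; 100 0 0 0 0 0 0; 100 0 0 -3 0 0 0; 100 0 0 -3 0 0 0; 100 0 0 0 0 0 0; 100 0 0 0 0 0 0"}}

```text
clock: 5.85
tcp_pos: [0.5204, 0.0935, 0.3138]
orientation: [-0.0, 0.188, 0.982, 0.0]
wrist_force: [-0.8, 0.6, 0.2]
finger_gap: 0.0853
```

Run:
```python
from h import *
s=snap('side','s5.png');a=snap('top','t5.png')
todo([.5687,.2134,.32],np.pi/2-.378)
f=lambda s:cv2.resize(s[120:230,215:290],None,fx=5,fy=5)
p=cv2.imread('pics/s4.png')[:,:,::-1]
cv2.imwrite('pics/c7.png',np.hstack([f(p),f(s)])[:,:,::-1])
```

```text
t 5.95 tcp [0.52   0.0934 0.3132] gap 0.0856 F [ 0.75  0.3  -0.75]
tool cm [-0.09 12.95 -0.69]
rot deg [-0.04 -0.1  -0.03]
in target axes [-0.1  12.95 -0.68]
```

View pics/c7.png

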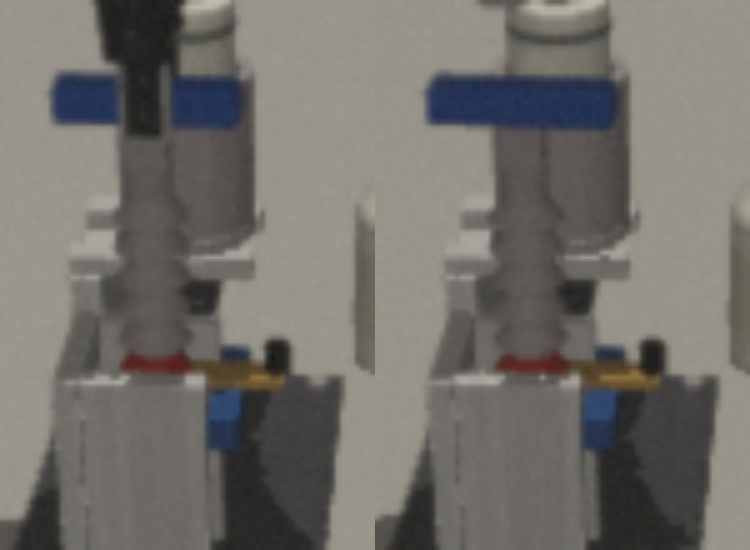

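View pics/t5.png

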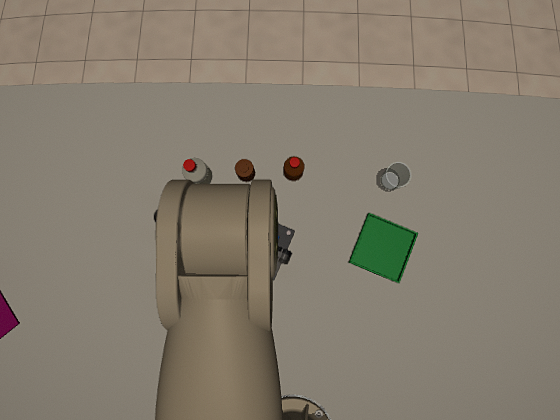

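Run:
```python
from h import *
s=snap('side','s6.png')
def edges(n):
    im=cv2.imread('pics/'+n)[:,:,::-1].astype(float);b=im[:,:,2]-im[:,:,0]
    col=np.r_[228:237,254:262]
    prof=b[125:185][:,col].mean(1); h=prof.max()/2
    i=np.where(prof>h)[0]; lo,hi=i[0],i[-1]
    e1=lo-1+(h-prof[lo-1])/(prof[lo]-prof[lo-1]); e2=hi+(prof[hi]-h)/(prof[hi]-prof[hi+1]); return e1+125,e2+125
for n in('s2.png','s3.png','s4.png','s5.png','s6.png'):print(n,edges(n))
```

```text
s2.png (np.float64(155.75125628140702), np.float64(164.99142857142857))
s3.png (np.float64(137.178), np.float64(146.23453093812375))
s4.png (np.float64(135.20208333333335), np.float64(144.32395833333334))
s5.png (np.float64(135.5016077170418), np.float64(144.49555555555554))
s6.png (np.float64(135.52018633540374), np.float64(144.50226757369614))
```

Call:
{"fn": "play_rows", "kwargs": {"series": "100 -0.1 4.3 0 0 0 0; 100 0 4.3 0 0 0 0; 100 0 4.35 0 0 0 0; 100 0 0 0 0 0 0; 100 0 0 3 0 0 0; 100 0 0 1 0 0 0; 100 0 0 0 0 0 0; 100 0 0 0 0 0 0"}}

```text
clock: 7.0
tcp_pos: [0.5696, 0.213, 0.2753]
orientation: [0.001, 0.188, 0.982, 0.0]
wrist_force: [0.3, -0.4, -0.5]
finger_gap: 0.0857
```

Run:
```python
from h import *
s=snap('side','s7.png')
todo([.5687,.2132,.237],np.pi/2-.378)
cv2.imwrite('pics/c8.png',cv2.resize(s[60:200,190:310],None,fx=4,fy=4)[:,:,::-1])
```

```text
t 7.05 tcp [0.5697 0.2132 0.2755] gap 0.0851 F [-0.89  0.1   0.54]
tool cm [ 0.1  -0.04  3.85]
rot deg [ 0.06  0.08 -0.06]
in target axes [ 0.09 -0.03  3.85]
```

View pics/c8.png

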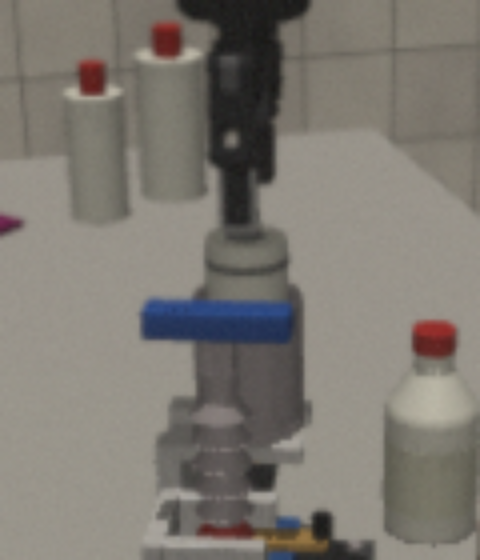

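Call:
{"fn": "play_rows", "kwargs": {"series": "100 0.05 0 2 0 0 0; 100 0 0 1.8 0 0 0; 100 0 0 0 0 0 0; 40 0 0 0 0 0 0; 40 0 0 0 0 0 0; 40 0 0 0 0 0 0; 40 0 0 0 0 0 0; 40 0 0 0 0 0 0; 40 0 0 0 0 0 0", "newtons": 45}}

```text
clock: 8.18
tcp_pos: [0.5694, 0.2136, 0.2377]
orientation: [0.001, 0.188, 0.982, 0.0]
wrist_force: [-0.6, -1.6, 5.9]
finger_gap: 0.0489
```

Run:
```python
from h import *
s=snap('side','s8.png')
todo([.5687,.2132,.237],np.pi/2-.378)
cv2.imwrite('pics/c9.png',cv2.resize(s[60:200,190:310],None,fx=4,fy=4)[:,:,::-1])
```

```text
t 8.225 tcp [0.5694 0.2136 0.2377] gap 0.0488 F [-1.14 -0.73  5.65]
tool cm [ 0.05 -0.06  0.07]
rot deg [ 0.07  0.12 -0.03]
in target axes [ 0.05 -0.06  0.07]
```

View pics/c9.png

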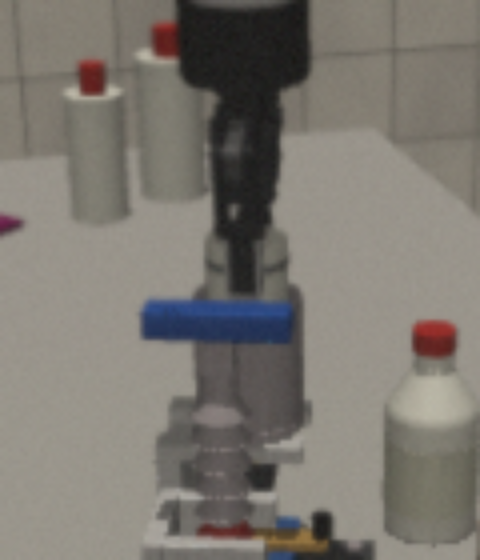

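Call:
{"fn": "play_rows", "kwargs": {"series": "40 0 0 -0.5 0 0 0; 40 0 0 -1 0 0 0; 40 0 0 -1.5 0 0 0; 40 0 0 -1.5 0 0 0; 40 0 0 -2 0 0 0; 40 0 0 -2 0 0 0; 40 0 0 -2 0 0 0; 40 0 0 -1.5 0 0 0; 40 0 0 0 0 0 0; 40 0 0 0 0 0 0", "newtons": 50}}

```text
clock: 9.48
tcp_pos: [0.5687, 0.2136, 0.356]
orientation: [-0.0, 0.188, 0.982, -0.0]
wrist_force: [-1.0, -0.4, -3.8]
finger_gap: 0.0486
```

Run:
```python
from h import *
s=snap('side','s9.png')
todo([.5242,-.2395,.357],np.pi/2-.378)
```

```text
t 9.525 tcp [0.5686 0.2136 0.3557] gap 0.0489 F [-0.53  0.01 -3.65]
tool cm [-12.61 -43.74  -0.12]
rot deg [-0.03 -0.05 -0.03]
in target axes [-12.59 -43.75  -0.13]
```

View pics/s9.png

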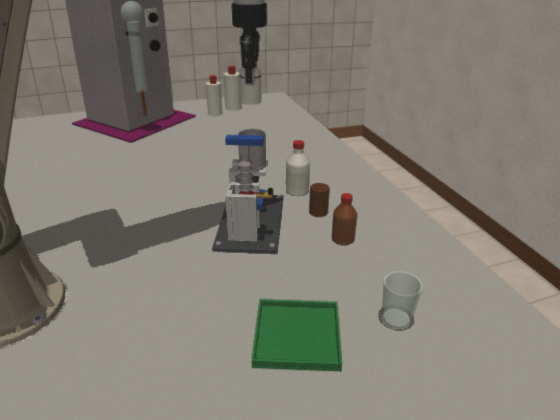

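Call:
{"fn": "play_rows", "kwargs": {"series": "40 -0.6 -2 0 0 0 0; 40 -1.2 -4.15 0 0 0 0; 40 -1.2 -4.15 0 0 0 0; 40 -1.2 -4.15 0 0 0 0; 40 -1.2 -4.15 0 0 0 0; 40 -1.2 -4.15 0 0 0 0; 40 -1.2 -4.15 0 0 0 0; 40 -1.2 -4.15 0 0 0 0; 40 -1.2 -4.15 0 0 0 0; 40 -1.2 -4.15 0 0 0 0; 40 -1.2 -4.15 0 0 0 0; 40 0 0 0 0 0 0"}}

```text
clock: 11.02
tcp_pos: [0.5238, -0.2408, 0.3551]
orientation: [-0.001, 0.191, 0.982, -0.0]
wrist_force: [0.2, 0.8, -4.6]
finger_gap: 0.0488
```

Run:
```python
from h import *
s=snap('side','s10.png')
todo([.5242,-.2395,.067],np.pi/2-.378)
```

```text
t 11.075 tcp [ 0.5239 -0.239   0.3554] gap 0.0486 F [ 1.32  0.89 -3.81]
tool cm [-0.09 -0.05 28.84]
rot deg [ 0.02 -0.1  -0.23]
in target axes [-0.04 -0.04 28.84]
```

View pics/s10.png

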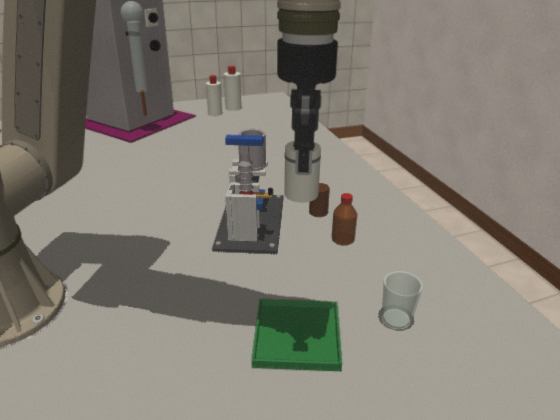

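Call:
{"fn": "play_rows", "kwargs": {"series": "40 0 0 3 0 0 0; 40 0 0 3.5 0 0 0; 40 0 0 3.5 0 0 0; 40 0 0 3.5 0 0 0; 40 0 0 3.5 0 0 0; 40 0 0 3.5 0 0 0; 40 0 0 3 0 0 0; 40 0 0 2 0 0 0; 40 0 0 1.5 0 0 0; 40 0 0 0.5 0 0 0; 40 0 0 0 0 0 0; 40 0 0 0 0 0 0"}}

```text
clock: 12.58
tcp_pos: [0.5258, -0.2375, 0.0823]
orientation: [0.001, 0.188, 0.982, -0.0]
wrist_force: [-0.3, -0.3, -4.5]
finger_gap: 0.0487
```

Run:
```python
from h import *
s=snap('side','s11.png')
todo([.5242,-.2395,.067],np.pi/2-.378)
cv2.imwrite('pics/c11.png',cv2.resize(s[220:380,220:380],None,fx=3.6,fy=3.6)[:,:,::-1])
```

```text
t 12.625 tcp [ 0.5258 -0.2375  0.0822] gap 0.0487 F [ 0.62 -0.19 -3.1 ]
tool cm [ 0.08 -0.24  1.52]
rot deg [-0.01  0.1  -0.03]
in target axes [ 0.07 -0.24  1.52]
```

View pics/c11.png

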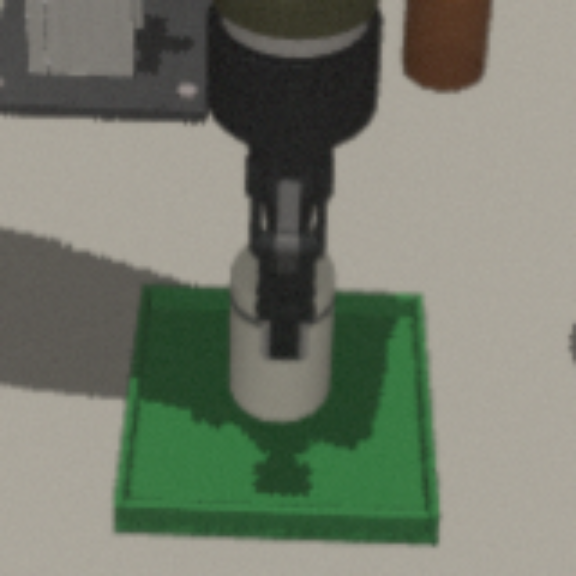

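Call:
{"fn": "play_rows", "kwargs": {"series": "40 0 0 0.6 0 0 0; 40 0 0 0.5 0 0 0; 40 0 0 0.2 0 0 0; 40 0 0 0 0 0 0; 40 0 0 0 0 0 0"}}

```text
clock: 13.25
tcp_pos: [0.5251, -0.2371, 0.0683]
orientation: [-0.0, 0.188, 0.982, 0.0]
wrist_force: [-0.3, 1.4, -3.0]
finger_gap: 0.0489
```

Call:
{"fn": "play_rows", "kwargs": {"series": "40 0 0 0.1 0 0 0; 40 0 0 0 0 0 0"}}

```text
clock: 13.5
tcp_pos: [0.5252, -0.2371, 0.0682]
orientation: [0.0, 0.188, 0.982, -0.0]
wrist_force: [-3.0, 1.2, 4.3]
finger_gap: 0.0489
```

Call:
{"fn": "play_rows", "kwargs": {"series": "40 0 0 0.1 0 0 0; 40 0 0 0 0 0 0"}}

```text
clock: 13.75
tcp_pos: [0.5252, -0.2372, 0.0681]
orientation: [0.0, 0.188, 0.982, -0.0]
wrist_force: [-4.2, 2.4, 12.0]
finger_gap: 0.0486
```

Contact with the floor came at TCP z 0.068, where 0.067 was predicted. I'll ease off slightly, release, and go up.

Call:
{"fn": "play_rows", "kwargs": {"series": "40 0 0 -0.1 0 0 0; 40 0 0 0 0 0 0; 60 0 0 0 0 0 0; 80 0 0 0 0 0 0; 100 0 0 0 0 0 0; 100 0 0 0 0 0 0; 100 0 0 0 0 0 0; 100 0 0 -3 0 0 0; 100 0 0 -5 0 0 0; 100 0 0 -5 0 0 0; 100 0 0 -5 0 0 0; 100 0 0 0 0 0 0"}}

```text
clock: 15.25
tcp_pos: [0.5272, -0.2384, 0.2522]
orientation: [0.004, 0.188, 0.982, -0.002]
wrist_force: [0.5, -0.1, -0.1]
finger_gap: 0.0856
```

Call:
{"fn": "play_rows", "kwargs": {"series": "100 -5 0 -3 0 0 0; 100 5 0 -3 0 0 0; 100 5 0 -3 0 0 0; 100 5 0 0 0 0 0; 100 5 0 0 0 0 0; 100 0 0 0 0 0 0; 100 0 0 0 0 0 0"}}

```text
clock: 16.12
tcp_pos: [0.3861, -0.182, 0.337]
orientation: [0.0, 0.188, 0.982, -0.0]
wrist_force: [1.3, 0.2, 0.1]
finger_gap: 0.0856
```

Run:
```python
from h import *
s=snap('side','s12.png');a=snap('top','t12.png')
todo([.5242,-.2395,.067])
cv2.imwrite('pics/c12.png',np.hstack([s[120:400,180:450],a[140:420,160:430]])[:,:,::-1])
def edges(n):
    im=cv2.imread('pics/'+n)[:,:,::-1].astype(float);b=im[:,:,2]-im[:,:,0]
    prof=b[125:185][:,np.r_[228:237,254:262]].mean(1); h=prof.max()/2
    i=np.where(prof>h)[0]; lo,hi=i[0],i[-1]
    return 125+lo-1+(h-prof[lo-1])/(prof[lo]-prof[lo-1]),125+hi+(prof[hi]-h)/(prof[hi]-prof[hi+1])
print(edges('s6.png'),edges('s12.png'))
```

```text
t 16.225 tcp [ 0.3866 -0.1822  0.3369] gap 0.0854 F [ 0.25 -0.83  0.11]
tool cm [-14.9   -0.24  26.98]
(np.float64(135.52018633540374), np.float64(144.50226757369614)) (np.float64(134.81265984654732), np.float64(143.63846153846154))
```

View pics/c12.png

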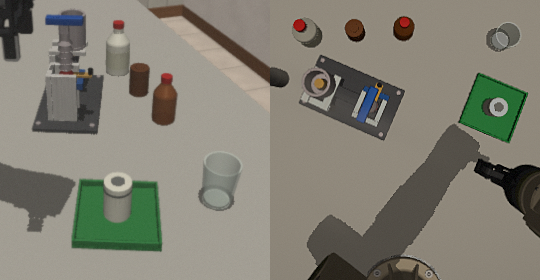

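Run:
```python
from h import *
snap('side','s13.png')
def edges(n):
    im=cv2.imread('pics/'+n)[:,:,::-1].astype(float);b=im[:,:,2]-im[:,:,0]
    prof=b[125:185][:,np.r_[228:237,254:262]].mean(1); h=prof.max()/2
    i=np.where(prof>h)[0]; lo,hi=i[0],i[-1]
    return round(125+lo-1+(h-prof[lo-1])/(prof[lo]-prof[lo-1]),2),round(125+hi+(prof[hi]-h)/(prof[hi]-prof[hi+1]),2)
def red(n):
    im=cv2.imread('pics/'+n)[:,:,::-1].astype(float)[185:200,235:260];r=im[...,0]-im[...,1]
    m=r>35;ys,xs=np.where(m);return m.sum(),ys.mean().round(2)+185 if m.any() else None
for i in[5,6,7,8,9,10,11,12,13]:print(i,edges(f's{i}.png'),red(f's{i}.png'))
# independent scale: fixed stand/rigidity check of image
f=lambda n:cv2.resize(cv2.imread('pics/'+n)[120:230,215:290],None,fx=5,fy=5)
cv2.imwrite('pics/c13.png',np.hstack([f('s7.png'),f('s13.png')]))
```

```text
5 (np.float64(135.5), np.float64(144.5)) (np.int64(29), np.float64(192.34))
6 (np.float64(135.52), np.float64(144.5)) (np.int64(30), np.float64(192.3))
7 (np.float64(134.89), np.float64(143.7)) (np.int64(29), np.float64(192.28))
8 (np.float64(134.93), np.float64(143.76)) (np.int64(28), np.float64(192.36))
9 (np.float64(134.81), np.float64(143.59)) (np.int64(28), np.float64(192.32))
10 (np.float64(134.82), np.float64(143.56)) (np.int64(29), np.float64(192.34))
11 (np.float64(134.83), np.float64(143.65)) (np.int64(30), np.float64(192.3))
12 (np.float64(134.81), np.float64(143.64)) (np.int64(30), np.float64(192.3))
13 (np.float64(134.83), np.float64(143.61)) (np.int64(30), np.float64(192.3))
```

View pics/c13.png

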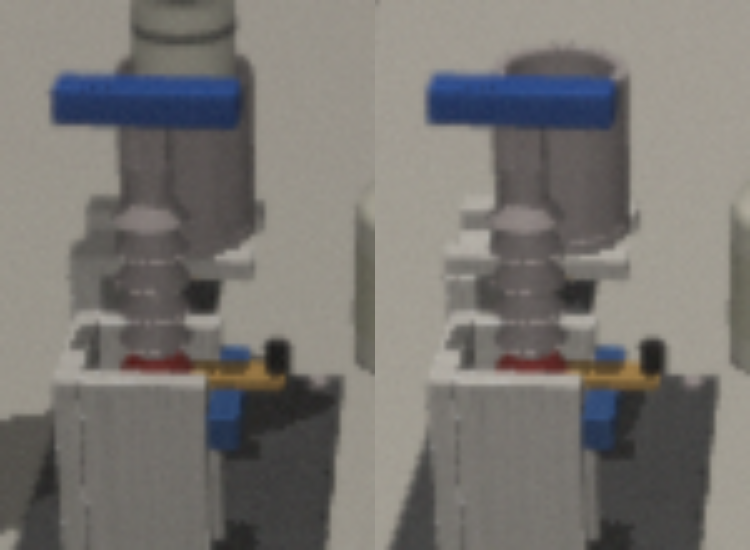

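Run:
```python
from h import *
a=cv2.imread('pics/t12.png').astype(int)
m=((a.min(2)>150)&(a.max(2)-a.min(2)<45)).astype(np.uint8);m[:, :360]=0;m[:,410:]=0;m[:220]=0;m[280:]=0
ys,xs=np.where(m);u,v=(xs.min()+xs.max())/2,(ys.min()+ys.max())/2;print(u,v,len(xs))
p=onz('top',u,v,.081);print(p, p[:2]-[.5242,-.2395], np.ptp(xs),np.ptp(ys))
s=get_state();print(s['wrist_force'],s['finger_gap'],s['clock'])
```

```text
388.5 246.5 174
[ 0.52561285 -0.23679033  0.081     ] [0.00141285 0.00270967] 17 17
[-3.48802440e-04  8.52425168e-01  1.23024825e-01] 0.08544504934285053 16.275
```

The liner stands about 3 mm from the tray's centre, and the arm is clear of everything, so I'm handing in.

```bash
python3 -c "
from workcell import workorder
print(workorder.hand_in())"
```

```text
the job is handed in; nothing more can be done
None
```

I raised the column by its blue handle until the catch dropped in under the red tooth, then let go. I lifted the liner over the handle, set it down in the green tray, backed the arm clear and handed the job in at about 16.3 s. No verdict was reported.

**Liner:** it stands upright in the tray, about 3 mm from the centre. It touched the floor at tool height 0.068 m, where 0.067 m was expected.

**Column:** the red tooth stayed at the same image row (192.3) and the catch stayed in from release to the end.

**Bystanders:** the bottles and beaker show no movement in the last pictures; I judged this by eye, not by measurement.

**Checks that disagreed:**
- **Column height:** the camera reading of the handle gave about 0.0775 m, against 0.075 m for a column resting on its catch. I put that down to the roughly 2 mm calibration error. It is still within the 0.0785 m limit.
- **Apparent handle rise:** its edge seemed to move up about 0.7 px after release. That came as the gripper's shadow lifted, and the tooth did not move.

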